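# Shift the stirrer drive into low gear

## Robot

A 6-joint arm with a two-finger parallel gripper is mounted at the origin on the work surface. World frame = base frame: x ahead of the robot, y to its left, z up, the work surface at z = 0. Lengths are in m, angles in rad, forces in N, time in s.
With the tool pointing down it reaches from about 0.35 to 0.975 m from the base axis. Payload 4.9 kg.
Tool frame: the origin (TCP) lies between the finger pads; the fingertips stand 14 mm ahead of it and the grasp point (between the pads) lies 5 mm behind it (manip.finger_overhang is the distance from the TCP to the fingertips, in m); z points along the fingers, y is the line along which they close (so a half turn about z gives the same grasp; the last joint's range is limited). The gripper opens to 85 mm and grips with 20 to 120 N. Pads are 22 mm wide; open, the fingers measure 114 mm over their backs; the gripper's body (76 mm by 85 mm) begins 54 mm behind the grasp point. The pads swing forward as they close: fully open they stand 13 mm farther back than shut.
Start: joints at [1.162, 0.053, 1.613, -0, 1.476, -0.119], TCP at [0.179, 0.599, 0.245] pointing down, gripper open.
Joint ranges: [-3.01, 3.01], [-1.01, 2.22], [0.06, 2.58], [-1.02, 4.17], [0.09, 2.62], [-3.14, 3.14]. Speed limits (rad/s): [2.57, 2.57, 3.14, 3.14, 3.14, 3.14].

## Interface

Orientations are given as a unit quaternion [w, x, y, z].
In Python, from plant import manip, grab_frame gives the robot as it stands.
- The arm moves only by the tool servo_tool, never from a script. Its argument "deltas" is a list that holds one entry, the list of rows, each a list of 5 numbers: the opening in per cent of the stroke, from 0 (shut) to 100 (fully open), then the shift along the world's x, y, z in m, then the turn about the world's z in degrees. A call has exactly 8 rows; each row shifts and turns the commanded pose from where the row before left it; what a row does not reach is not made up. A row lasts 1/10 s, in which the tool goes at most 50 mm and 8.59 degrees, less where a joint would pass 70% of its speed; a pose out of reach is approached as far as the arm can. A call is refused whole if a number of a shift passes 0.05 or a number of a turn 8.59, either way. A call with a gripper value outside its range is refused whole. The fingers move at their own pace and stop on an object; the grip force is fixed at half the most. Time passes only in rows, so rows that do not move let the fingers close, or fill a call up. It gives the time, the measured TCP pose, the force, the opening and the grip force at its end, in the units of the state.
- manip.state(): the state, without advancing time (a new reading comes with each control period).
- grab_frame(name): name is "scene" or "top" or "wrist"; returns a dict with "pixels" (384x512x3 uint8, red, green, blue), "z_map" (384x512 float32, m along the optical axis (not along the pixel's ray), 0 where there is no reading), "fx", "fy", "cx", "cy" (pixels), "rvec" (rotation vector, rad) and "tvec" (3), from world to camera coordinates, as OpenCV has them; the wrist camera has in their place "T_tool_cam" (4x4, takes a point from camera to tool coordinates, whose origin is the TCP and whose axes are the flange's). Camera axes: x right, y down, z forward; pixel columns grow to the right and rows downward; lengths in m; the calibration is good to about 2 mm. A picture is of the moment at which its call begins: read the wrist's pose just before it.
- manip.job_done(): hands the job in; it is judged then, once.
The state is a dict: "time": time; "joint_pos": joint angles; "joint_vel": joint speeds; "joint_efforts": joint torques, N m; "tool_pos": TCP position; "tool_rot": TCP orientation; "contact_force": force on the tool from outside, world axes, zero at the start; "ft_torque": the same for the moment, N m; "gripper_width": opening from 0.0 (shut) to 1.0 (fully open); "grasp_force": force on a finger pad.
Only numpy, scipy, OpenCV 4.12 (cv2) and the standard library are available. Lean on these libraries where they do the work, as an engineer would, in place of code of your own. Each camera call takes 0.05 s, during which the arm holds its last target. There are 200 camera calls.

## Task

Put the stirrer drive into low gear: turn the black gear-change knob gently back and forth while easing it down until you feel the teeth mesh, and push it fully home without ever forcing the teeth against each other. The output dial must not be wound round once the teeth have caught: leave it within about 7 degrees of where it stands. Then slide the red-gripped locking bolt fully home over the knob's collar, let go, and leave the bottles, jar, beaker, vial and spanner alone.

Things in the scene. Friction and masses are not known exactly. Their poses are not given: they have to be found in the camera images.
- unit: Stirrer drive, fixed to the bench: white base plate 290 x 320 x 12 mm; on it a blue gearbox housing with a red band, 150 (x) x 260 (y) mm, flat top 112 mm above the bench; a red motor, lower, lies on its +x side. Origin on the bench under the housing's middle. Knob axis (vertical) at x 0, y +50 mm of this frame; the bolt slides along this frame's +y to the knob.
- knob_grip (a point): Centre of the gear-change knob's black bar grip: 64 mm long (point y axis), 16 mm thick (point x), 30 mm high, white line on top of one half. 173 mm above the bench when raised (start), 151 mm when home. Under it a 20 mm thick neck, 20 mm long, and a steel collar of 60 mm diameter, its top 26 mm above the housing when raised, 4 mm when home. Turns about the vertical with the spindle.
- spindle (a joint): Spindle angle, rad, positive anticlockwise from above, 0 with the bar along the unit's y; free to +-3. Turns easily (0.03 N m; 0.1 when rubbing on tooth tops). The driving teeth can enter the gear only within about 3 degrees either side of the right angle, which comes once in 60 degrees and is unknown. Meshed, there is 3 degrees play either way, then it is stiff (0.3 N m): the dial turns along.
- knob (a joint): How far the knob is pushed down, m: 0 raised, 0.022 fully home at its stop. Stays where left; moving it down takes about 2.5 N. After 7 to 13 mm (differs) its spring-backed teeth meet the hidden gear: on tooth tops the push rises by 2 N at once, then 2.5 N per mm for 4 mm, then is solid; over 25 N harms the teeth. Over a gap they drop in, the push falls away and the rest of the way down is free.
- dial (a joint): Angle of the output dial, rad, 0 at start, positive anticlockwise from above: the aluminium disc of 100 mm diameter, 3 mm thick, on the housing's top around the collar, with an orange pointer. It is joined to the hidden gear.
- bolt_grip (a point): Centre of the locking bolt's red grip: 16 mm (across the slide) x 24 mm (along it) x 34 mm high, on a flat brass tongue 30 mm wide, 5.5 mm thick that runs towards the knob. 143 mm above the bench. Site axes parallel to the unit's; slides along +y. At home it is 80 mm from the knob's axis.
- bolt (a joint): How far the bolt is slid towards the knob, m: 0 withdrawn (starts at 0 to 0.004), 0.025 fully home at its stop. Friction 2 N. The tongue passes over the collar only when the knob is fully home; else it runs into the collar's side after 11 mm.
- amber_large: Amber bottle, 80 mm diameter, 170 mm high, bystander; origin under its centre.
- amber_small: Small amber bottle, 48 mm diameter, 85 mm high, bystander; origin under its centre.
- blue_cap: Clear bottle with blue cap, 72 mm diameter, 150 mm high, bystander; origin under its centre.
- white_jar: White jar, 84 mm diameter, 80 mm high, bystander; origin under its centre.
- beaker: Glass beaker, 70 mm diameter, 90 mm high, bystander; origin under its centre.
- spanner: Steel spanner lying flat, bystander.
- vial: Amber vial, 22 mm diameter, 40 mm high, standing on the drive's base plate beside the motor, bystander; origin under its centre.

How it is judged:
By the outcome, as a careful person would: the job done as asked, in the order asked, and still so for the second after the job is handed in, with the robot touching nothing.
It also fails if it takes over 72 s, if anything falls off the work surface, if the arm or the gripper's body presses on something with over 40 N, if the wrist force passes 120 N, or if a joint passes its speed limit or range.

## Working session

There is one attempt and no reset: what is moved stays moved. The work goes in short steps, Python scripts to look and compute and a tool call to move; the robot and the scene stay as the last step left them, time stands still between calls to the robot, and variables do not carry over. Pictures are saved under pics/ and viewed, at most 10 in all, crops included, and the job is handed in when it is done.

Besides the shell and the picture viewer there is one more tool, called after "Call:" as name([rows], argument=value, ...), one row to a line, values as JSON. servo_tool: Moves the arm, as the interface text tells. Its arguments: {"type":"object","properties":{"deltas":{"type":"array"}},"required":["deltas"]}

```bash
mkdir -p pics
cat > h.py <<'E'
import numpy as np,cv2
from plant import manip,grab_frame
from scipy.spatial.transform import Rotation as Ro
def cloud(f,pose=None):
    z=f["z_map"];v,u=np.mgrid[:z.shape[0],:z.shape[1]]
    P=np.stack([(u-f["cx"])/f["fx"]*z,(v-f["cy"])/f["fy"]*z,z],-1)
    if pose is None:
        R=cv2.Rodrigues(np.array(f["rvec"],float))[0];W=(P-np.ravel(f["tvec"]))@R
    else:
        p,q=pose;T=np.array(f["T_tool_cam"]);P=P@T[:3,:3].T+T[:3,3]
        W=P@Ro.from_quat(np.roll(q,-1)).as_matrix().T+p
    W[z==0]=np.nan
    return W
def save(n,a): cv2.imwrite("pics/%s.png"%n,cv2.cvtColor(a,cv2.COLOR_RGB2BGR))
E
python3 - <<'E'
from h import *
for n in("top","scene"):
    f=grab_frame(n);save(n,f["pixels"]);np.savez("%s.npz"%n,**f)
s=manip.state();print({k:np.round(v,3) for k,v in s.items()})
E
```

```text
{'time': np.float64(0.1), 'joint_pos': array([ 1.162,  0.053,  1.614, -0.   ,  1.476, -0.119]), 'joint_vel': array([ 0.001, -0.001, -0.003, -0.001,  0.001,  0.001]), 'joint_efforts': array([-0.0000e+00, -3.9491e+01, -3.7136e+01, -0.0000e+00,  4.0000e-03,
       -0.0000e+00]), 'tool_pos': array([0.178, 0.598, 0.244]), 'tool_rot': array([-0.   ,  0.144,  0.99 , -0.001]), 'contact_force': array([ 0.343,  0.148, -0.353]), 'ft_torque': array([-0.012,  0.014,  0.044]), 'grasp_force': np.float64(0.0), 'gripper_width': np.float64(1.003)}
```

View pics/top.png

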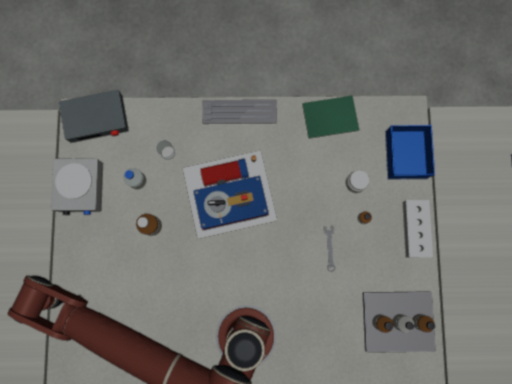

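View pics/scene.png

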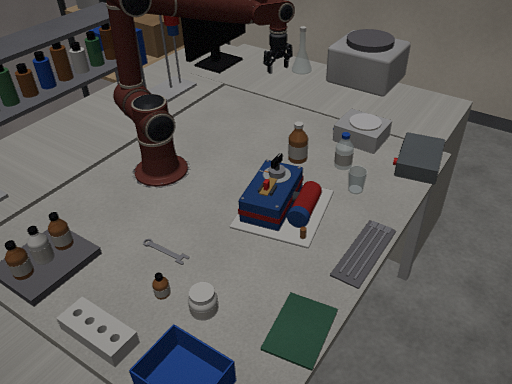

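The top view shows the housing around (231,203), the knob at (217,203) and the red bolt grip at (244,198). The base is near (245,335), with x up and y left. The large amber bottle at (148,224) is the nearest one.

Run:
```python
from h import *
f=dict(np.load("top.npz"));W=cloud(f);p=f["pixels"].astype(int)
hsv=cv2.cvtColor(f["pixels"],cv2.COLOR_RGB2HSV)
sl=np.zeros(p.shape[:2],bool);sl[165:235,185:275]=1
blue=sl&(hsv[...,0]>100)&(hsv[...,0]<130)&(hsv[...,1]>120)
top=sl&(abs(W[...,2]-.112)<.006)
c=W[top][:,:2];r=cv2.minAreaRect(c.astype(np.float32)*1000);print("housing",r,top.sum(),cv2.boxPoints(r))
red=sl&((hsv[...,0]<6)|(hsv[...,0]>174))&(hsv[...,1]>150)&(W[...,2]>.125)
print("bolt",np.median(W[red],0),W[red].mean(0),red.sum())
k=sl&(W[...,2]>.150)&~red
v,u=np.nonzero(k);print(np.c_[u,v,np.round(W[k]*1000)].astype(int))
r=cv2.minAreaRect(W[k][:,:2].astype(np.float32)*1000);print("knob",r,W[k].mean(0))
print(f["fx"],f["tvec"])
```

```text
housing ((502.0672607421875, 55.62586975097656), (150.10227966308594, 259.1993408203125), 12.389595031738281) 1797 [[400.95734  166.10452 ]
 [456.57062  -87.05841 ]
 [603.1772   -54.852783]
 [547.5639   198.31015 ]]
bolt [0.5125868  0.0033994  0.15745519] [0.51332199 0.00336744 0.15799176] 18
[[242 195 520  11 153]
 [246 195 519  -4 159]
 [241 196 516  14 159]
 [241 197 512  14 156]
 [241 198 508  14 158]
 [247 198 509  -7 155]
 [241 199 505  14 160]
 [242 199 504  11 161]
 [243 199 506   7 152]
 [245 199 505   0 155]
 [212 200 499 118 179]
 [213 200 499 114 185]
 [214 200 498 110 189]
 [215 200 499 107 182]
 [216 200 499 103 185]
 [217 200 499 100 183]
 [218 200 498  96 185]
 [219 200 498  92 189]
 [220 200 499  89 184]
 [221 200 497  85 192]
 [222 200 498  82 187]
 [223 200 498  78 185]
 [224 200 498  74 190]
 [207 201 495 136 185]
 [208 201 495 132 190]
 [209 201 495 128 188]
 [210 201 494 124 192]
 [211 201 494 121 193]
 [212 201 495 117 189]
 [213 201 495 114 187]
 [214 201 495 111 184]
 [215 201 493 106 197]
 [216 201 495 103 186]
 [217 201 495 100 188]
 [218 201 494  95 196]
 
[... 1127 characters left out ...]
[214 204 485 111 182]
 [215 204 483 107 190]
 [216 204 484 104 184]
 [217 204 485 100 181]
 [218 204 484  96 185]
 [219 204 484  93 182]
 [220 204 484  89 183]
 [221 204 484  86 181]
 [222 204 484  82 180]
 [223 204 485  79 175]
 [224 204 486  76 171]
 [208 205 482 133 173]
 [209 205 482 130 172]
 [210 205 482 126 172]
 [211 205 482 122 172]
 [212 205 483 119 165]
 [213 205 483 116 165]
 [214 205 483 112 162]
 [215 205 483 109 163]
 [216 205 483 105 162]
 [217 205 483 101 163]
 [218 205 484  98 155]]
knob ((498.846923828125, 63.909912109375), (21.787891387939453, 143.9783935546875), 10.906055450439453) [0.49169625 0.09519114 0.1822899 ]
492.5543647143059 [-0.03843602  0.56547862  1.8755496 ]
```

Call:
servo_tool([
  [[100,0.02,-0.031,0.006,-4.5],[100,0.02,-0.031,0.006,-4.5],[100,0.02,-0.031,0.006,-4.5],[100,0.02,-0.031,0.006,-4.5],[100,0.02,-0.031,0.006,-4.5],[100,0.02,-0.031,0.006,-4.5],[100,0.02,-0.031,0,-4.5],[100,0.02,-0.031,0,-4.5]],
])

```text
time: 0.9
tool_pos: [0.339, 0.3495, 0.2812]
tool_rot: [0.0, 0.444, 0.896, 0.0]
contact_force: [0.3, -0.6, 0.4]
gripper_width: 1.005
grasp_force: 0.0
```

Call:
servo_tool([
  [[100,0.02,-0.031,0,-4.5],[100,0.02,-0.031,0,-4.5],[100,0.02,-0.031,0,-4.5],[100,0.02,-0.031,0,-4.5],[100,0.02,-0.031,0,-4.5],[100,0.02,-0.031,0,-4.5],[100,0.02,-0.031,0,-4.5],[100,0.005,-0.031,0,-4.5]],
])

```text
time: 1.7
tool_pos: [0.4844, 0.1013, 0.2806]
tool_rot: [-0.0, 0.7, 0.714, -0.0]
contact_force: [-0.4, -0.1, 0.7]
gripper_width: 0.994
grasp_force: 0.0
```

Run:
```python
from h import *
s=manip.state();f=grab_frame("wrist");save("w1",f["pixels"]);np.savez("w1.npz",pos=s["tool_pos"],rot=s["tool_rot"],**f)
print(s["tool_pos"],s["tool_rot"],s["time"],s["contact_force"],s["joint_pos"])
```

```text
[0.4844466  0.10127886 0.28062629] [-2.39897777e-04  6.99841047e-01  7.14298490e-01 -3.44694986e-04] 1.7 [-0.43743771 -0.14657722  0.66376209] [ 5.56620074e-02 -2.83960297e-01  1.86377765e+00 -1.10503193e-04
  1.56260792e+00  3.52166885e-02]
```

View pics/w1.png

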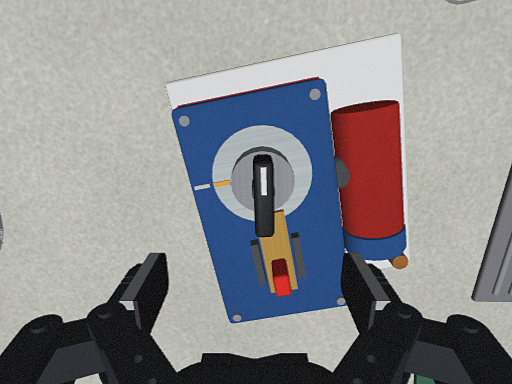

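The wrist view shows the bar knob at (263,195), its white line at (264,180), the dial disc around (262,173) with the orange pointer at (222,184), and the red bolt grip at (282,280).

```bash
cat >> h.py <<'E'
def meas(f,pose):
    W=cloud(f,pose);hsv=cv2.cvtColor(f["pixels"],cv2.COLOR_RGB2HSV);o={}
    xy=np.hypot(W[...,0]-.491,W[...,1]-.104)
    d=(xy<.065)&(W[...,2]>.105)&(hsv[...,0]>8)&(hsv[...,0]<22)&(hsv[...,1]>150)&(W[...,2]<.125)&(W[...,0]<.47)
    o["ptr"]=W[d].mean(0) if d.any() else None;o["ptr_n"]=d.sum()
    al=(xy<.052)&(abs(W[...,2]-.115)<.004)
    o["dial"]=cv2.minEnclosingCircle(W[al][:,:2].astype(np.float32)*1000)
    red=((hsv[...,0]<6)|(hsv[...,0]>174))&(hsv[...,1]>150)&(abs(W[...,2]-.16)<.006)
    o["bolt"]=W[red].mean(0) if red.any() else None
    o["bolt_rect"]=cv2.minAreaRect(W[red][:,:2].astype(np.float32)*1000) if red.any() else None
    for z0 in(.188,.166):
        b=(xy<.05)&(abs(W[...,2]-z0)<.004)
        if b.sum()>50:o["bar%.3f"%z0]=(cv2.minAreaRect(W[b][:,:2].astype(np.float32)*1000),W[b].mean(0))
    h=(abs(W[...,2]-.112)<.004)&(hsv[...,0]>100)&(hsv[...,0]<130)
    o["house"]=cv2.minAreaRect(W[h][:,:2].astype(np.float32)*1000)
    return o
E
python3 - <<'E'
from h import *
f=dict(np.load("w1.npz"));
for k,v in meas(f,(f["pos"],f["rot"])).items():print(k,v)
E
```

```text
ptr [0.45278262 0.09322184 0.11635815]
ptr_n 67
dial ((490.9891662597656, 103.99263763427734), 51.98422622680664)
bolt [0.51396107 0.00436193 0.15767678]
bolt_rect ((514.2283325195312, 2.8776988983154297), (14.948186874389648, 23.84752655029297), 11.750252723693848)
bar0.188 (((492.70166015625, 102.57202911376953), (15.975208282470703, 63.01826858520508), 2.9664556980133057), array([0.49250916, 0.10429808, 0.18765405]))
bar0.166 (((491.9367370605469, 115.95299530029297), (19.59945297241211, 36.10995101928711), 4.1385297775268555), array([0.49071921, 0.11939242, 0.16625831]))
house ((503.4725036621094, 53.152626037597656), (148.7100067138672, 258.93988037109375), 12.243940353393555)
```

Call:
servo_tool([
  [[100,0.0085,0,-0.02,1.8],[100,0,0,-0.025,0],[100,0,0,-0.025,0],[100,0,0,-0.025,0],[100,0,0,-0.016,0],[50,0,0,0,0],[30,0,0,0,0],[0,0,0,0,0]],
])

```text
time: 2.55
tool_pos: [0.4931, 0.103, 0.172]
tool_rot: [0.001, 0.687, 0.727, 0.001]
contact_force: [1.1, 1.0, 0.3]
gripper_width: 0.513
grasp_force: 0.0
```

Call:
servo_tool([
  [[0,0,0,0,0],[0,0,0,0,0],[0,0,0,0,0],[0,0,0,0,0],[0,0,0,0,0],[0,0,0,0,0],[0,0,0,0,0],[0,0,0,0,0]],
])

```text
time: 3.35
tool_pos: [0.4921, 0.1029, 0.1703]
tool_rot: [-0.0, 0.687, 0.727, -0.0]
contact_force: [-3.1, 0.8, 2.4]
gripper_width: 0.193
grasp_force: 58.6
```

Call:
servo_tool([
  [[0,-0.0005,0,-0.001,0],[0,0,0,-0.001,0],[0,0,0,-0.001,0],[0,0,0,-0.001,0],[0,0,0,-0.001,0],[0,0,0,-0.001,0],[0,0,0,0,0],[0,0,0,0,0]],
])

```text
time: 4.15
tool_pos: [0.4917, 0.1029, 0.1642]
tool_rot: [0.0, 0.687, 0.727, 0.0]
contact_force: [-0.3, -0.6, 1.0]
gripper_width: 0.19
grasp_force: 58.6
```

Call:
servo_tool([
  [[0,0,0,-0.0005,0],[0,0,0,-0.0005,0],[0,0,0,0,0],[0,0,0,0,0],[0,0,0,0,0],[0,0,0,0,0],[0,0,0,0,0],[0,0,0,0,0]],
])

```text
time: 4.95
tool_pos: [0.4918, 0.1029, 0.1639]
tool_rot: [0.0, 0.687, 0.727, 0.0]
contact_force: [-1.0, -0.7, 5.0]
gripper_width: 0.189
grasp_force: 59.0
```

Call:
servo_tool([
  [[0,0,0,-0.0005,0],[0,0,0,-0.0005,0],[0,0,0,0,0],[0,0,0,0,0],[0,0,0,0,0],[0,0,0,0,0],[0,0,0,0,0],[0,0,0,0,0]],
])

```text
time: 5.75
tool_pos: [0.4919, 0.1029, 0.1631]
tool_rot: [0.0, 0.687, 0.727, 0.0]
contact_force: [-1.9, -0.6, 6.7]
gripper_width: 0.193
grasp_force: 59.1
```

Call:
servo_tool([
  [[0,0,0,0,0.7],[0,0,0,0,0.7],[0,0,0,0,0.7],[0,0,0,0,0.7],[0,0,0,0,0.7],[0,0,0,0,0.7],[0,0,0,0,0.7],[0,0,0,0,0]],
])

```text
time: 6.55
tool_pos: [0.4918, 0.103, 0.1631]
tool_rot: [0.0, 0.655, 0.755, 0.0]
contact_force: [-1.8, 0.1, 6.3]
gripper_width: 0.194
grasp_force: 59.1
```

Call:
servo_tool([
  [[0,0,0,0,0.7],[0,0,0,0,0.7],[0,0,0,0,0.7],[0,0,0,0,0.7],[0,0,0,0,0.7],[0,0,0,0,0.7],[0,0,0,0,0.7],[0,0,0,0,0]],
])

```text
time: 7.35
tool_pos: [0.4917, 0.1029, 0.1631]
tool_rot: [0.0, 0.622, 0.783, -0.0]
contact_force: [-2.9, -0.6, 6.8]
gripper_width: 0.193
grasp_force: 59.1
```

Call:
servo_tool([
  [[0,0,0,0,0.7],[0,0,0,0,0.7],[0,0,0,0,0.7],[0,0,0,0,0.7],[0,0,0,0,0.7],[0,0,0,0,0.7],[0,0,0,0,0.7],[0,0,0,0,0]],
])

```text
time: 8.15
tool_pos: [0.4916, 0.1029, 0.1632]
tool_rot: [-0.0, 0.588, 0.809, -0.0]
contact_force: [-3.5, -0.8, 7.5]
gripper_width: 0.194
grasp_force: 59.2
```

Call:
servo_tool([
  [[0,0,0,0,0.7],[0,0,0,0,0.7],[0,0,0,0,0.7],[0,0,0,0,0.7],[0,0,0,0,0.7],[0,0,0,0,0.7],[0,0,0,0,0.7],[0,0,0,0,0]],
])

```text
time: 8.95
tool_pos: [0.4915, 0.1028, 0.1631]
tool_rot: [-0.0, 0.553, 0.833, -0.0]
contact_force: [-4.4, -0.3, 7.0]
gripper_width: 0.194
grasp_force: 59.2
```

Run:
```python
from h import *
s=manip.state();print(s["ft_torque"],s["contact_force"],s["tool_pos"])
```

```text
[-0.11604971  0.55416995  0.0134143 ] [-4.38712564 -0.26978762  7.02434537] [0.49145706 0.1028307  0.16312208]
```

Call:
servo_tool([
  [[0,-0.0005,0,0,0.7],[0,0,0,0,0.7],[0,0,0,0,0.7],[0,0,0,0,0.7],[0,0,0,0,0.7],[0,0,0,0,0.7],[0,0,0,0,0.7],[0,0,0,0,0]],
])

```text
time: 9.75
tool_pos: [0.4912, 0.1028, 0.1631]
tool_rot: [0.0, 0.517, 0.856, -0.0]
contact_force: [-2.5, -1.8, 6.5]
gripper_width: 0.191
grasp_force: 59.1
```

Call:
servo_tool([
  [[0,-0.0003,0,0,0.7],[0,0,0,0,0.7],[0,0,0,0,0.7],[0,0,0,0,0.7],[0,0,0,0,0.7],[0,0,0,0,0.7],[0,0,0,0,0.7],[0,0,0,0,0]],
])

```text
time: 10.55
tool_pos: [0.491, 0.1027, 0.1632]
tool_rot: [0.0, 0.48, 0.877, -0.0]
contact_force: [-1.6, -0.9, 5.6]
gripper_width: 0.191
grasp_force: 59.1
```

Call:
servo_tool([
  [[0,0,0,0,0.7],[0,0,0,0,0.7],[0,0,0,0,0.7],[0,0,0,0,0.7],[0,0,0,0,0.7],[0,0,0,0,0.7],[0,0,0,0,0.7],[0,0,0,0,0]],
])

```text
time: 11.35
tool_pos: [0.4909, 0.1027, 0.1631]
tool_rot: [0.0, 0.442, 0.897, -0.0]
contact_force: [-2.7, -0.4, 7.7]
gripper_width: 0.197
grasp_force: 59.1
```

Call:
servo_tool([
  [[0,-0.0003,0,0,0.7],[0,0,0,0,0.7],[0,0,0,0,0.7],[0,0,0,0,0.7],[0,0,0,0,0.7],[0,0,0,0,0.7],[0,0,0,0,0.7],[0,0,0,0,0]],
])

```text
time: 12.15
tool_pos: [0.4907, 0.1026, 0.1631]
tool_rot: [0.0, 0.404, 0.915, -0.0]
contact_force: [-1.3, -1.7, 6.9]
gripper_width: 0.19
grasp_force: 59.1
```

Run:
```python
from h import *
s=manip.state();f=grab_frame("wrist");print(s["ft_torque"],s["joint_pos"])
o=meas(f,(s["tool_pos"],s["tool_rot"]))
print(o["ptr"],o["ptr_n"],o["dial"],o["bolt"]);save("w2",f["pixels"])
```

```text
[-0.26525835  0.36709411 -0.02700336] [ 5.79961941e-02 -1.83338364e-01  1.97781860e+00 -8.60519540e-04
  1.34671704e+00 -6.81875097e-01]
[0.45223225 0.09323634 0.11657094] 199 ((490.9985656738281, 104.0190658569336), 51.984703063964844) [0.50502422 0.01366436 0.15633907]
```

View pics/w2.png

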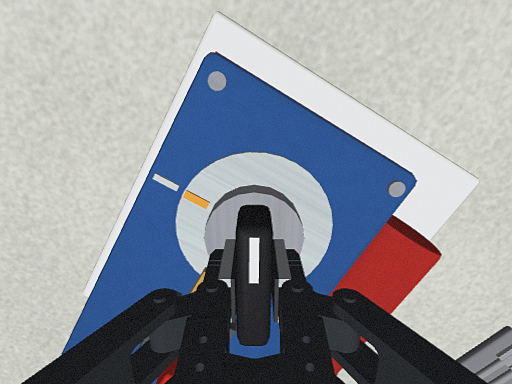

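The wrist view shows the knob bar gripped at (254,270) and the orange pointer at (196,198) still in line with the white tick at (166,182). The dial hasn't moved, so I'll go on sweeping.

Call:
servo_tool([
  [[0,0,0,0,0.7],[0,0,0,0,0.7],[0,0,0,0,0.7],[0,0,0,0,0.7],[0,0,0,0,0.7],[0,0,0,0,0.7],[0,0,0,0,0.7],[0,0,0,0,0]],
])

```text
time: 13.0
tool_pos: [0.4904, 0.1026, 0.162]
tool_rot: [-0.0, 0.364, 0.931, -0.0]
contact_force: [-1.2, -2.4, 2.4]
gripper_width: 0.19
grasp_force: 58.8
```

The teeth dropped in: z fell to the commanded height and the push fell to 2.4 N. Now I'll press it home gently.

Call:
servo_tool([
  [[0,0,0,-0.001,0],[0,0,0,-0.001,0],[0,0,0,-0.001,0],[0,0,0,-0.001,0],[0,0,0,-0.001,0],[0,0,0,-0.001,0],[0,0,0,0,0],[0,0,0,0,0]],
])

```text
time: 13.8
tool_pos: [0.4903, 0.1028, 0.156]
tool_rot: [-0.0, 0.364, 0.931, -0.0]
contact_force: [-1.2, -3.2, 2.4]
gripper_width: 0.189
grasp_force: 58.7
```

Call:
servo_tool([
  [[0,0,0,-0.001,0],[0,0,0,-0.001,0],[0,0,0,-0.001,0],[0,0,0,-0.001,0],[0,0,0,-0.001,0],[0,0,0,-0.001,0],[0,0,0,-0.0005,0],[0,0,0,0,0]],
])

```text
time: 14.6
tool_pos: [0.4905, 0.1029, 0.1501]
tool_rot: [-0.0, 0.364, 0.931, -0.0]
contact_force: [-2.6, -5.1, 4.8]
gripper_width: 0.191
grasp_force: 59.1
```

Call:
servo_tool([
  [[0,0,0,-0.0005,0],[0,0,0,-0.0005,0],[0,0,0,-0.0005,0],[0,0,0,-0.0005,0],[0,0,0,0,0],[0,0,0,0,0],[0,0,0,0,0],[0,0,0,0,0]],
])

```text
time: 15.4
tool_pos: [0.4909, 0.1029, 0.15]
tool_rot: [0.0, 0.364, 0.931, -0.0]
contact_force: [-6.9, -4.4, 12.5]
gripper_width: 0.194
grasp_force: 59.9
```

Call:
servo_tool([
  [[30,0,0,0,0],[40,0,0,0,0],[50,0,0,0,0],[60,0,0,0,0],[60,0,0,0.01,0],[60,0,0,0.03,0],[60,0,0,0.04,0],[60,0,0,0.04,0]],
])

```text
time: 16.2
tool_pos: [0.4901, 0.103, 0.2693]
tool_rot: [-0.0, 0.364, 0.931, 0.0]
contact_force: [0.8, -1.0, -0.2]
gripper_width: 0.6
grasp_force: 0.0
```

Run:
```python
from h import *
s=manip.state();f=grab_frame("wrist");p=(s["tool_pos"],s["tool_rot"])
print(s["tool_pos"],s["contact_force"])
for k,v in meas(f,p).items():print(k,v)
W=cloud(f,p);m=(np.hypot(W[...,0]-.4925,W[...,1]-.1025)<.03)
z=W[m][:,2];print(np.histogram(z,bins=np.arange(.11,.2,.002)));print("knob top",np.median(z[(z>.155)]))
save("w3",f["pixels"])
```

```text
[0.4901213  0.10303939 0.26927819] [ 0.82864004 -1.02070505 -0.21423739]
ptr [0.45253846 0.09325479 0.11646459]
ptr_n 79
dial ((490.9905090332031, 104.01578521728516), 51.97842788696289)
bolt [0.4901216  0.09977    0.16006528]
bolt_rect ((488.1153869628906, 101.26578521728516), (4.666703224182129, 59.690006256103516), 35.1847038269043)
bar0.166 (((492.2615661621094, 102.208251953125), (15.921762466430664, 63.32762145996094), 46.97765350341797), array([0.49099739, 0.10353602, 0.16568371]))
house ((502.7973937988281, 53.190643310546875), (148.10098266601562, 259.1011962890625), 12.364553451538086)
(array([   0,    4,  738, 1058,    4,    0,    2,    0,    2,    0,    1,
          1,    1,    1,    3,    2,   19,   17,    1,    0,    2,    0,
          1,    0,    0,   14,  102,  590,  607,    5,    0,    0,    0,
          0,    0,    0,    0,    0,    0,    0,    0,    0,    0,    0,
          0]), array([0.11 , 0.112, 0.114, 0.116, 0.118, 0.12 , 0.122, 0.124, 0.126,
       0.128, 0.13 , 0.132, 0.134, 0.136, 0.138, 0.14 , 0.142, 0.144,
       0.146, 0.148, 0.15 , 0.152, 0.154, 0.156, 0.158, 0.16 , 0.162,
       0.164, 0.166, 0.168, 0.17 , 0.172, 0.174, 0.176, 0.178, 0.18 ,
       0.182, 0.184, 0.186, 0.188, 0.19 , 0.192, 0.194, 0.196, 0.198,
       0.2  ]))
knob top 0.33101318019001996
```

View pics/w3.png

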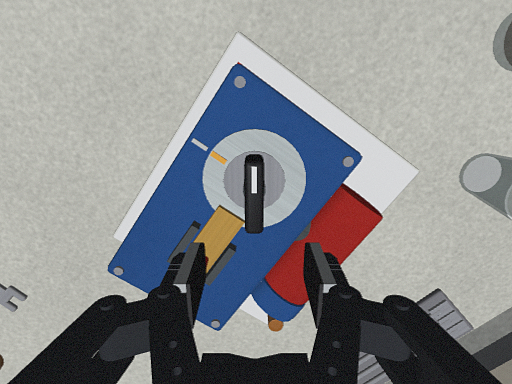

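The view shows the knob home: its top is at z 0.166, 22 mm down. The pointer at (218,157) is still in line with the tick at (200,146). Next I'll push the bolt from behind with shut fingers.

Call:
servo_tool([
  [[0,0.0062,-0.0263,0,-7],[0,0.0062,-0.0263,0,-7],[0,0.0062,-0.0263,0,-7],[0,0.0062,-0.0263,0,-7],[0,0.0062,-0.0263,0,-6.9],[0,0,0,-0.015,0],[0,0,0,-0.015,0],[0,0,0,0,0]],
])

```text
time: 17.05
tool_pos: [0.5196, -0.0275, 0.2341]
tool_rot: [-0.003, 0.626, 0.78, -0.001]
contact_force: [-0.1, -0.1, -0.3]
gripper_width: -0.004
grasp_force: 0.0
```

Run:
```python
from h import *
s=manip.state();f=grab_frame("wrist");p=(s["tool_pos"],s["tool_rot"])
print(s["tool_pos"],s["tool_rot"],s["gripper_width"]);o=meas(f,p);print(o["bolt"],o["bolt_rect"]);save("w4",f["pixels"])
```

```text
[ 0.51962367 -0.02750367  0.23406898] [-0.00283345  0.62600675  0.77981155 -0.0012112 ] -0.0036079437592108554
[0.51413895 0.00347369 0.15783584] ((508.60260009765625, 45.54217529296875), (21.383121490478516, 109.76394653320312), 12.092816352844238)
```

View pics/w4.png

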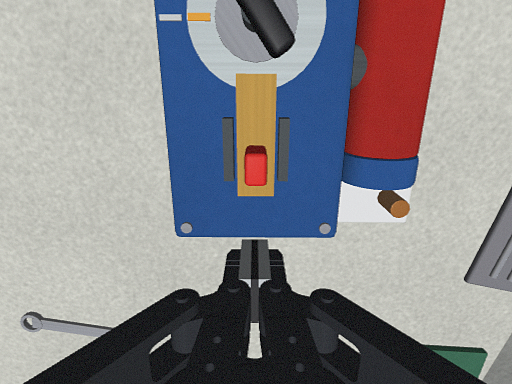

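The shut fingers at (255,260) line up with the red grip at (256,165), clear behind it. The rails sit either side of the tongue.

Call:
servo_tool([
  [[0,0,0,-0.02,0],[0,0,0,-0.02,0],[0,0,0,-0.02,0],[0,0,0,-0.02,0],[0,0,0,-0.0075,0],[0,0,0,0,0],[0,0,0,0,0],[0,0,0,0,0]],
])

```text
time: 17.9
tool_pos: [0.5224, -0.0286, 0.1519]
tool_rot: [0.001, 0.626, 0.779, 0.001]
contact_force: [0.4, 0.1, -0.0]
gripper_width: 0.004
grasp_force: 0.0
```

Call:
servo_tool([
  [[0,-0.0004,0.002,0,0],[0,-0.0004,0.002,0,0],[0,-0.0004,0.002,0,0],[0,-0.0004,0.002,0,0],[0,-0.0004,0.002,0,0],[0,-0.0004,0.002,0,0],[0,-0.0004,0.002,0,0],[0,-0.0004,0.002,0,0]],
])

```text
time: 18.7
tool_pos: [0.5183, -0.0126, 0.1504]
tool_rot: [0.0, 0.627, 0.779, -0.0]
contact_force: [-0.5, -2.2, 1.9]
gripper_width: -0.001
grasp_force: 1.1
```

Contact is at 2.2 N, which is the bolt's friction. I'll carry on along the slide.

Call:
servo_tool([
  [[0,-0.0004,0.002,0,0],[0,-0.0004,0.002,0,0],[0,-0.0004,0.002,0,0],[0,-0.0004,0.002,0,0],[0,-0.0004,0.002,0,0],[0,-0.0004,0.002,0,0],[0,0,0,0,0],[0,0,0,0,0]],
])

```text
time: 19.5
tool_pos: [0.5159, -0.0002, 0.1502]
tool_rot: [-0.0, 0.627, 0.779, 0.0]
contact_force: [0.1, 0.2, -0.3]
gripper_width: -0.002
grasp_force: 0.1
```

Call:
servo_tool([
  [[0,-0.0002,0.001,0,0],[0,-0.0002,0.001,0,0],[0,-0.0002,0.001,0,0],[0,-0.0002,0.001,0,0],[0,-0.0002,0.001,0,0],[0,-0.0002,0.001,0,0],[0,0,0,0,0],[0,0,0,0,0]],
])

```text
time: 20.3
tool_pos: [0.5156, 0.0011, 0.1503]
tool_rot: [0.004, 0.627, 0.779, -0.003]
contact_force: [3.4, -16.9, -3.0]
gripper_width: -0.0
grasp_force: 8.6
```

Call:
servo_tool([
  [[0,0.001,-0.005,0,0],[0,0.002,-0.01,0,0],[0,0.002,-0.01,0,0],[0,0,0,0.02,0],[0,0,0,0.03,0],[0,0,0,0.035,0],[0,0,0,0,0],[0,0,0,0,0]],
])

```text
time: 21.1
tool_pos: [0.5203, -0.0198, 0.2364]
tool_rot: [0.001, 0.627, 0.779, 0.001]
contact_force: [-0.4, 0.1, -0.9]
gripper_width: 0.002
grasp_force: 0.0
```

Run:
```python
from h import *
s=manip.state();f=grab_frame("wrist");p=(s["tool_pos"],s["tool_rot"])
print(s["tool_pos"],s["gripper_width"]);W=cloud(f,p);hsv=cv2.cvtColor(f["pixels"],cv2.COLOR_RGB2HSV)
red=((hsv[...,0]<6)|(hsv[...,0]>174))&(hsv[...,1]>150)&(abs(W[...,2]-.16)<.006)&(np.hypot(W[...,0]-.51,W[...,1]-.02)<.04)
c=cv2.minAreaRect(W[red][:,:2].astype(np.float32)*1000);print(c,W[red].mean(0))
print("dist to axis",((np.array([492.5,102.5])-c[0])@[-.2147,.9767]))
o=meas(f,p);print(o["ptr"],o["bar0.166"]);save("w5",f["pixels"])
```

```text
[ 0.5203041  -0.01984554  0.23642001] 0.0016607953334912932
((509.4897766113281, 23.911151885986328), (15.116881370544434, 23.786401748657227), 11.507956504821777) [0.50927415 0.02454573 0.15781995]
dist to axis 80.4054329914093
[0.4525319  0.09292242 0.11643575] (((499.29913330078125, 95.63758087158203), (16.073516845703125, 45.770591735839844), 47.18543243408203), array([0.50011145, 0.09405318, 0.16557714]))
```

View pics/w5.png

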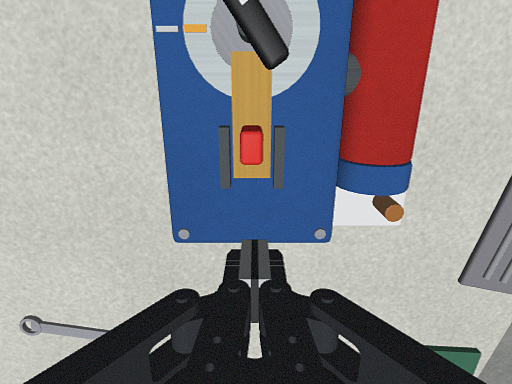

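The view shows the tongue over the collar, with the grip at (251,147), 80 mm from the knob's axis. A firm 17 N stop was felt, the dial pointer at (196,29) is still on its tick, and the arm is clear.

```bash
python3 -c "
from plant import manip
print(manip.job_done())"
```

```text
the job is handed in; nothing more can be done
None
```

The job is handed in at about 21 s: the knob is meshed and fully home (22 mm down, no more than about 13 N of push in any reading), the dial shows no measurable turn, and the bolt is home against its stop with the gripper clear.

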